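# Line up the slotted disc of a turning jig and lock it with its bar

### The arm

A 6-joint arm with a two-finger parallel gripper is mounted at the origin on a cart in front of the work surface, level with it; the furniture and walls round the work are solid. World frame = base frame: x ahead of the robot, y to its left, z up, the work surface at z = 0. Lengths are in m, angles in rad, forces in N, time in s.
With the tool pointing down it reaches from about 0.25 to 0.775 m from the base axis. Payload 4 kg.
Tool frame: the origin (TCP) lies midway between the tips of the shut fingers; the grasp point (between the pads) lies 19 mm behind it; z points along the fingers, y is the direction in which the jaws open and shut (so a half turn about z gives the same grasp; the last joint's range is limited). The gripper opens to 85 mm and grips with 20 to 120 N. Pads are 22 mm wide; open, the fingers measure 114 mm over their backs; the gripper's body (76 mm by 85 mm) begins 54 mm behind the grasp point. The pads swing forward as they close: fully open they stand 13 mm farther back than shut.
Start: joints at [1.056, 0.087, 1.371, -0, 1.684, -0.103], TCP at [0.22, 0.504, 0.231] pointing down, gripper open.
Joint ranges: [-3.1, 3.1], [-0.76, 2.03], [0.27, 2.55], [-1.08, 4.22], [0.17, 2.65], [-2.57, 2.57]. Speed limits (rad/s): [2.79, 2.79, 3.14, 3.14, 3.14, 3.14].

### API

Orientations are given as a rotation vector (axis times angle).
In Python, from bench import bot, read_camera, camera_info gives the robot as it stands. The module is installed in compiled form; this text tells all that it offers.
- The arm moves only by the shell command python3 -m jog 'ROWS' [FORCE]. ROWS is JSON, one flat list of numbers, 5 for each row, row after row: the closure, from -1 (fully open) to 1 (shut), then the shift along the tool's x, y, z in mm, then the turn about the tool's z in rad. A call has 1 to 10 rows; each row shifts and turns the commanded pose from where the row before left it, along the tool's axes as they then stand; what a row does not reach is not made up. A row lasts 1/8 s, in which the tool goes at most 62.5 mm and 10.7 degrees, less where a joint would pass 70% of its speed; a pose out of reach is approached as far as the arm can. A call with a gripper value outside its range is refused whole. The fingers move at their own pace and stop on an object; FORCE is the grip in N (left out, the last holds). Time passes only in rows, so rows that do not move let the fingers close. It gives the time, the measured TCP pose, the force and the opening at its end, in the units of the state.
- bot.sense(): the state, without advancing time (a new reading comes with each control period).
- read_camera(name): name is "scene" or "top" or "wrist"; returns the picture (480x640x3 uint8, red, green, blue); there is no depth.
- camera_info(name): a dict with "intrinsics" (3x3 intrinsics, pixels), "D" ([k1, k2, p1, p2, k3] as OpenCV has them; the pictures are not rectified), "xyz" and "attitude" of the camera in the world. Camera axes: x right, y down, z forward; pixel columns grow to the right and rows downward; lengths in m; the calibration is good to about 2 mm. A picture is of the moment at which its call begins: read the wrist's pose just before it. camera_info takes no time and is no camera call; for the wrist camera it gives the pose at the moment of the call.
- bot.hand_in(): hands the job in, once; it reports no verdict.
The state is a dict: "time": time; "q": joint angles; "qd": joint speeds; "joint_efforts": joint torques, N m; "tool_pos": TCP position; "orientation": TCP orientation; "wrist_force": force on the tool from outside, world axes, zero at the start; "ft_torque": the same for the moment, N m; "grip_width": opening from 0.0 (shut) to 1.0 (fully open).
Only numpy, scipy, OpenCV 4.12 (cv2) and the standard library are available. Lean on these libraries where they do the work, as an engineer would, in place of code of your own. Each camera call takes 0.05 s, during which the arm holds its last target.

### The job

Lock the turning jig on the saw table. With a fingertip, push the upright pin of the slotted disc round, either way, until the slot lines up with the sliding bar; then push the bar by its upright tab straight through the slot until the tab stands against the guide. Only push: do not lift or carry anything or draw the bar back out of its guide, leave the other things where they are, and finish clear of everything.

Things in the scene. Friction and masses are not known exactly. Their poses are not given: they have to be found in the camera images.
- jig_base: Jig's plywood base, 11 mm thick, fixed; pose varies. Origin: on the table under the disc's axis. x: the way the bar is pushed (away from the robot), y left, z up. Board: 50 mm wide, x -194 to +38 mm, round (radius 50 mm) under the disc. On its x axis: guide, x -68 to -40 mm, 39 mm wide, and keeper for the bar's nose, x +40 to +55 mm, 42 mm wide; dark caps, tops 36 mm above the table.
- index_disc (a joint): Angle (rad) of the aluminium disc, radius 36 mm, top 33 mm above the table, about jig_base's z, counter-clockwise from above. A 26 mm slot crosses it. At 0 and 3.14 the slot lies along the bar; else (over about 0.1 off) the bar jams. Pin at angle 1.57 + value from jig_base's +x: +y side at 0, over the guide at 1.57, -y side at 3.14. Starts 0.65 to 2.5; stays put; 3 N at the pin turn it.
- pin_top (a point): Middle of the top of the disc's upright steel pin: 50 mm from the disc's axis, square to the slot; 11 mm in diameter, top 81 mm above the table, free above a flat ear whose top is 43 mm above the table.
- lock_bar: Loose steel bar 18 x 18 mm, about 0.3 kg, lying along jig_base's x axis through the guide. Origin: in its underside (11 mm above the table) below the middle of its upright rear tab; x to the nose, z up. Tab: 8 mm thick (x -4 to +4), 26 mm wide, top 77 mm above the table. Origin at x -177 to -167 mm in jig_base's frame at the start; -72 mm when home, tab against the guide. Slides easily.
- bar_nose (a point): Tip of the bar's tapered nose, 124 mm ahead of the bar's origin, at mid height (9 mm above its underside): at x = +52 mm in jig_base's frame when home, inside the keeper.
- sanding_block: Bystander: cork sanding block 42 x 68 x 30 mm, to the right of the disc. Origin: centre of its underside.
- tack_tin: Bystander: blue open tin of tacks, 55 mm across, 21 mm high, to the left of the bar. Origin: centre of its underside.
- hammer: Bystander: tack hammer 100 x 239 x 24 mm, on the left part of the table. Origin: centre of its underside.
- plane: Bystander: small smoothing plane 51 x 185 x 69 mm, on the left part of the table. Origin: centre of its underside.
- square: Bystander: try square 147 x 120 x 17 mm, on the left part of the table. Origin: centre of its underside.
- glue: Bystander: glue bottle, 55 mm across, 160 mm high, on the left part of the table. Origin: centre of its underside.
- tape: Bystander: roll of tape 98 mm across, 25 mm high, on the left part of the table. Origin: centre of its underside.

How it is judged:
By the outcome, as a careful person would: the job done as asked, in the order asked, and still so for the second after the job is handed in, with the robot touching nothing.
It also fails if it takes over 51 s, if anything falls off the work surface, if the arm or the gripper's body presses on something with over 40 N, if the wrist force passes 120 N, or if a joint passes its speed limit or range.

## Working session

There is one attempt and no reset: what is moved stays moved. The work goes in short steps, Python scripts to look and compute and a shell command to move; the robot and the scene stay as the last step left them, time stands still between calls to the robot, and variables do not carry over. Pictures are saved under pics/ and viewed, and the job is handed in when it is done.

```bash
mkdir -p pics; cat > h.py <<'E'
import numpy as np,cv2
from bench import bot,read_camera,camera_info
from scipy.spatial.transform import Rotation as R
def cam(n):
    i=camera_info(n);a=np.array(i["attitude"],float)
    Rm=a if a.shape==(3,3) else R.from_rotvec(a).as_matrix()
    return np.array(i["intrinsics"],float),np.array(i["D"],float),np.array(i["xyz"],float),Rm
def ray(c,u,v):
    K,D,t,Rm=c
    p=cv2.undistortPoints(np.array([[[u,v]]],float),K,D)[0,0]
    d=Rm@np.array([p[0],p[1],1.]);return t,d
def plane(c,u,v,z):
    t,d=ray(c,u,v);return t+d*(z-t[2])/d[2]
def proj(c,P):
    K,D,t,Rm=c
    return cv2.projectPoints(np.array(P,float).reshape(-1,3),cv2.Rodrigues(Rm.T)[0],-Rm.T@t,K,D)[0][:,0]
def save(im,n): cv2.imwrite('pics/'+n,im[:,:,::-1])
E
python3 - <<'E'
from h import *
s=bot.sense();print(s)
for n in("scene","top","wrist"):
    print(n,camera_info(n)); im=read_camera(n);save(im,n+'0.png')
E
```

```text
{'time': 0.0, 'q': array([ 1.05591274e+00,  8.79602700e-02,  1.37228345e+00, -2.15576149e-05,
        1.68357846e+00, -1.03098352e-01]), 'qd': array([-0.00019576, -0.00245869, -0.00028264, -0.00122906,  0.00094484,
       -0.0007975 ]), 'joint_efforts': array([ 2.57040610e-04, -3.51874173e+01, -3.13267279e+01,  8.40375219e-05,
        1.05691896e-02,  9.59781971e-06]), 'tool_pos': array([0.21989755, 0.50358246, 0.23012142]), 'orientation': array([-0.64213925, -3.07459251,  0.00334581]), 'wrist_force': array([-0.33016848, -0.38131848,  0.10899566]), 'ft_torque': array([-0.01981463, -0.02047546,  0.00649259]), 'grip_width': 1.0059161755158874}
scene {'intrinsics': array([[494.85149091,   0.        , 320.50786446],
       [  0.        , 494.85149091, 239.99040569],
       [  0.        ,   0.        ,   1.        ]]), 'D': array([-0.09906552,  0.        ,  0.        ,  0.        ,  0.        ]), 'xyz': array([-0.12509787, -0.40676007,  0.73866315]), 'attitude': array([-2.01816999,  1.22429956, -0.56843778])}
top {'intrinsics': array([[461.92375264,   0.        , 317.72568941],
       [  0.        , 461.92375264, 236.94911583],
       [  0.        ,   0.        ,   1.        ]]), 'D': array([-0.11657236,  0.        ,  0.        ,  0.        ,  0.        ]), 'xyz': array([ 0.35173263, -0.05977483,  1.28764066]), 'attitude': array([-2.10019493,  2.15230824, -0.14094977])}
wrist {'intrinsics': array([[370.41432804,   0.        , 311.15076929],
       [  0.        , 370.41432804, 235.55917719],
       [  0.        ,   0.        ,   1.        ]]), 'D': array([0.01998732, 0.        , 0.        , 0.        , 0.        ]), 'xyz': array([0.15440594, 0.5337683 , 0.37244473]), 'attitude': array([2.41914636, 1.58335653, 0.22886286])}
```

View pics/scene0.png

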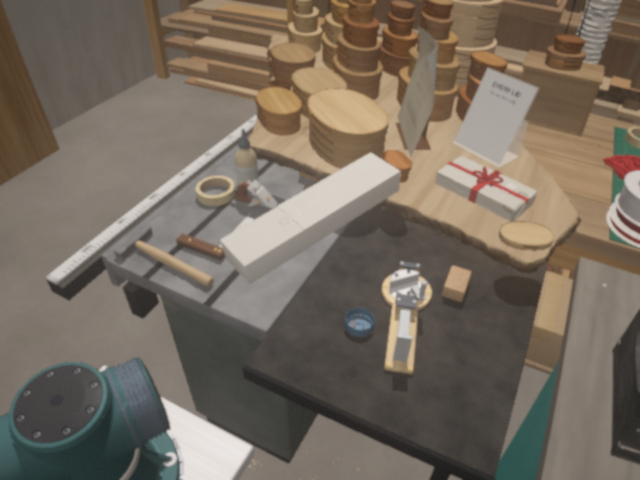

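View pics/top0.png

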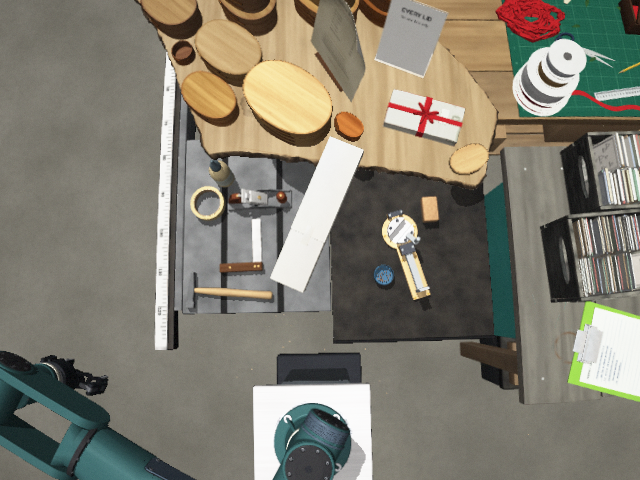

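The scene shows the jig at about (405,320), with a white beam to its left. In the top view the disc is at about (400,230), the bar at about (412,265), the tin at (384,275) and the block at (430,208). I'll zoom in.

```bash
python3 - <<'E'
from h import *
t=cv2.imread('pics/top0.png')[190:310,350:450];s=cv2.imread('pics/scene0.png')[245:395,340:480]
cv2.imwrite('pics/z1.png',cv2.resize(t,None,fx=5,fy=5,interpolation=2)[:600])
cv2.imwrite('pics/z2.png',cv2.resize(s,None,fx=4,fy=4,interpolation=2))
c=cam('top');c2=cam('scene')
# beam corners by two views (top, scene)
def tri(a,b):
    t1,d1=ray(c,*a);t2,d2=ray(c2,*b)
    A=np.stack([d1,-d2],1);k=np.linalg.lstsq(A,t2-t1,rcond=None)[0]
    p,q=t1+k[0]*d1,t2+k[1]*d2;return (p+q)/2,np.linalg.norm(p-q)
print(tri((303,292),(243,277)),tri((271,278),(222,240)),tri((363,150),(400,175)),tri((327,138),(372,155)))
E
```

```text
(array([0.39968268, 0.01585511, 0.06433682]), np.float64(0.007789969612202955)) (array([0.43880116, 0.09326079, 0.09532528]), np.float64(0.00020573589224777138)) (array([ 0.76343625, -0.15418831,  0.13519126]), np.float64(0.0007905588307235346)) (array([ 0.80059233, -0.06590498,  0.1393062 ]), np.float64(0.010182247746129424))
```

View pics/z1.png

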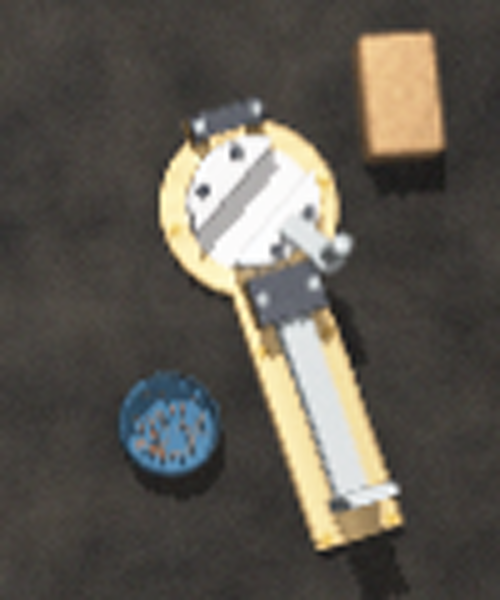

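View pics/z2.png

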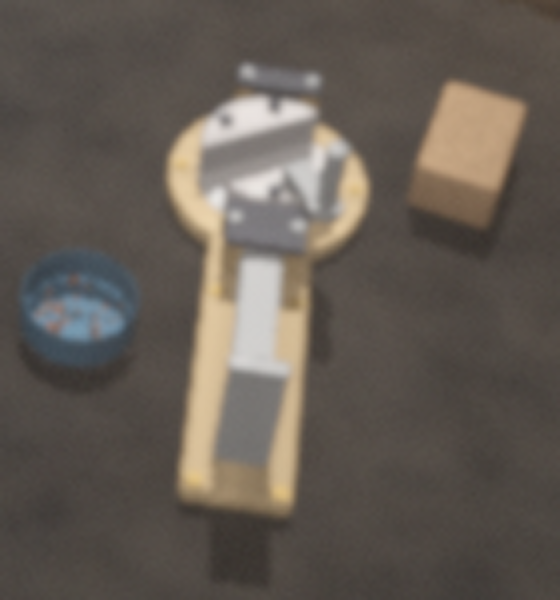

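```bash
cat > e.py <<'E'
from h import *
E
python3 - <<'E'
from h import *
c=cam('top');s=cam('scene')
T=lambda u,v,z:plane(c,350+u/5-.4,190+v/5-.4,z)
S=lambda u,v,z:plane(s,340+u/4-.4,245+v/4-.4,z)
for n,a,b,z in [("keeper",(228,119),(279,79),.036),("guide",(287,291),(265,222),.036),("pin",(343,243),(338,150),.081),("tab",(365,493),(258,367),.077),("tailL",(317,550),(180,492),.011),("tailR",(403,522),(295,505),.011)]:
    print(n,T(*a,z).round(4),S(*b,z).round(4))
g=T(287,291,.036);k=T(228,119,.036)
print(np.linalg.norm(g-k),np.arctan2(*(k-g)[[1,0]]))
print("block",T(400,85,.03),"tin",T(172,420,.021))
# beam bottom/top
E
```

```text
keeper [ 0.6129 -0.2443  0.036 ] [ 0.6085 -0.2436  0.036 ]
guide [ 0.5162 -0.2719  0.036 ] [ 0.5124 -0.2708  0.036 ]
pin [ 0.535  -0.2953  0.081 ] [ 0.5295 -0.2945  0.081 ]
tab [ 0.4033 -0.3006  0.077 ] [ 0.3971 -0.3041  0.077 ]
tailL [ 0.3757 -0.2856  0.011 ] [ 0.3693 -0.2873  0.011 ]
tailR [ 0.3896 -0.3339  0.011 ] [ 0.3859 -0.3343  0.011 ]
0.10057567244424669 0.27787766803025366
block [ 0.6310149  -0.34245519  0.03      ] tin [ 0.44856053 -0.20767237  0.021     ]
```

The two views agree within 5 mm, and the guide–keeper distance (100.6 mm against 101.5 mm) and pin radius (51 mm) fit. The disc is at about 2.14, so I'll push the pin counter-clockwise to 3.14. First I'll shut the gripper, move over the jig and look with the wrist camera.

```bash
cat >> h.py <<'E'
def tool():
    s=bot.sense();return np.array(s['tool_pos']),R.from_rotvec(s['orientation']).as_matrix()
def go(P):
    p,Rm=tool();d=Rm.T@(np.array(P)-p)*1000
    print('tcp',p.round(4),'xyaw',np.arctan2(Rm[1,0],Rm[0,0]).round(3),'dtool mm',d.round(1),'rows',np.abs(np.linalg.norm(d)/60))
E
python3 -m jog '[1,0,0,-30,-0.18]'
python3 - <<'E'
from h import *
go((0.46,-0.26,.27)); K,D,t,Rm=cam('wrist');p,Q=tool();print(Q.T@Rm[:,2],Q.T@(t-p))
E
```

```text
time: 0.28
tool_pos: [0.2194, 0.5026, 0.2578]
orientation: [-0.355, -3.118, 0.012]
wrist_force: [-0.0, 0.7, -0.3]
grip_width: 0.82
tcp [0.2194 0.5026 0.2578] xyaw 2.915 dtool mm [-406.  -689.    -7.8] rows 13.329337830348932
[-0.28466422  0.00123909  0.95862649] [ 0.07193622  0.00103963 -0.14220815]
```

```bash
python3 -m jog '[1,-29,-49,0,0, 1,-29,-49,0,0, 1,-29,-49,0,0, 1,-29,-49,0,0, 1,-29,-49,0,0, 1,-29,-49,0,0, 1,-29,-49,0,0]'
python3 -m jog '[1,-29,-49,0,0, 1,-29,-49,0,0, 1,-29,-49,0,0, 1,-29,-49,0,0, 1,-29,-49,0,0, 1,-29,-49,0,0, 1,-29,-49,0,0, 1,0,0,0,0, 1,0,0,0,0]'
python3 - <<'E'
from h import *
go((0.46,-0.26,.27)); im=read_camera('wrist');save(im,'w1.png');print(bot.sense()['q'])
np.savez('w1.npz',im=im,**dict(zip('KDtR',cam('wrist'))))
E
```

```text
time: 1.15
tool_pos: [0.3389, 0.1219, 0.2612]
orientation: [0.362, 3.12, 0.0]
wrist_force: [0.4, -0.3, 0.5]
grip_width: -0.002
time: 2.28
tool_pos: [0.4574, -0.2565, 0.2607]
orientation: [-0.364, -3.119, -0.002]
wrist_force: [-0.0, 0.3, 0.8]
grip_width: -0.001
tcp [ 0.4574 -0.2565  0.2607] xyaw 2.909 dtool mm [-3.3 -2.8 -9.3] rows 0.1707301703616461
[-6.18682597e-01  2.62485187e-02  1.37600666e+00  5.39554443e-04
  1.74002665e+00 -1.95824394e+00]
```

View pics/w1.png

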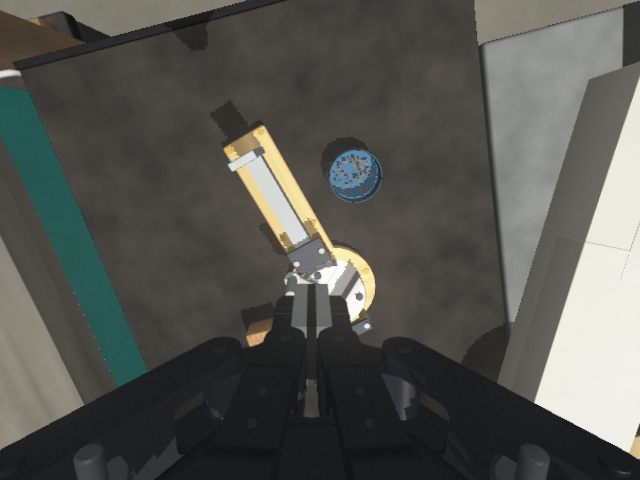

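The wrist view shows the tab at (245,160), the guide at (310,253) and the pin at about (290,287). The fingers partly hide the disc, so I'll move forward for a clear look.

```bash
python3 -m jog '[1,-50,0,0,0, 1,-50,0,0,0, 1,0,0,0,0, 1,0,0,0,0]'
python3 - <<'E'
from h import *
im=read_camera('wrist');save(im,'w2.png')
np.savez('w2.npz',im=im,**dict(zip('KDtR',cam('wrist'))))
z=im[10:240,200:400];save(cv2.resize(z,None,fx=2.6,fy=2.6,interpolation=2),'w2z.png')
E
```

```text
time: 2.82
tool_pos: [0.5547, -0.2785, 0.2617]
orientation: [-0.361, -3.12, -0.0]
wrist_force: [-0.8, 0.4, -0.1]
grip_width: 0.004
```

View pics/w2z.png

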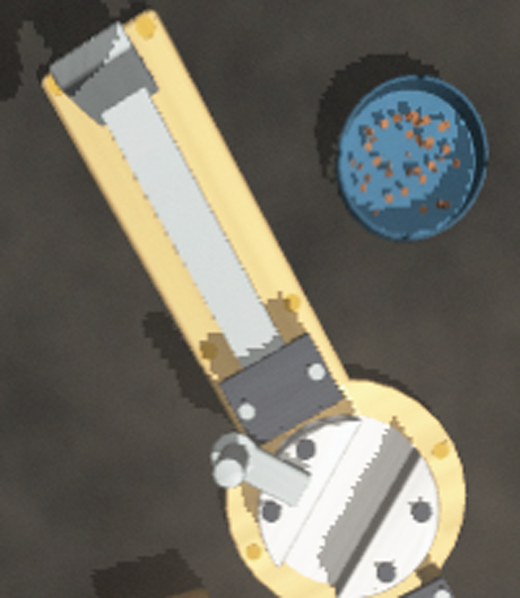

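```bash
python3 - <<'E'
from h import *
d=np.load('w2.npz');c=(d['K'],d['D'],d['t'],d['R'])
W=lambda u,v,z:plane(c,200+u/2.6-.3,10+v/2.6-.3,z)
g=[W(u,v,.036) for u,v in[(220,382),(308,335),(346,397),(258,445)]]
for a in g: print(a.round(4))
print('sizes',[np.linalg.norm(g[i]-g[(i+1)%4]).round(4) for i in range(4)])
G=sum(g)/4
ax=(g[2]+g[3]-g[0]-g[1]);y1=np.arctan2(ax[1],ax[0]);e=g[1]-g[0];y2=np.arctan2(-e[0],e[1]);
# board edges
l=W(303,310,.011)-W(165,20,.011);r=W(205,385,.011)-W(48,95,.011)
print('yaw',y1,y2,np.arctan2(l[1],l[0]),np.arctan2(r[1],r[0]))
y=np.mean([np.arctan2(l[1],l[0]),np.arctan2(r[1],r[0]),y2])
O=G+.054*np.array([np.cos(y),np.sin(y),0]);P=W(229,472,.081)
print('G',G,'O',O,'yaw',y,'pin',P)
v=(P-O)[:2];print('r',np.linalg.norm(v),'val',(np.arctan2(v[1],v[0])-y-np.pi/2)%(2*np.pi))
s=W(400,425,.033)-W(335,570,.033);print('slot edge',(np.arctan2(s[1],s[0])-y)%np.pi)
for q in[(55,80),(123,28)]: 
   p=W(*q,.077)-O; print('tab',W(*q,.077),np.cos(y)*p[0]+np.sin(y)*p[1],-np.sin(y)*p[0]+np.cos(y)*p[1])
p=W(345,490,.033);print(p)
E
```

```text
[ 0.5073 -0.2931  0.036 ]
[ 0.4982 -0.2571  0.036 ]
[ 0.5235 -0.2482  0.036 ]
[ 0.5334 -0.2848  0.036 ]
sizes [np.float64(0.0371), np.float64(0.0268), np.float64(0.0379), np.float64(0.0274)]
yaw 0.3219172591763796 0.2467512015716919 0.2344216480317964 0.2539281637194673
G [ 0.51560479 -0.27080412  0.036     ] O [ 0.56799176 -0.25770431  0.036     ] yaw 0.24503367110765187 pin [ 0.5340851  -0.29364733  0.081     ]
r 0.04941216458909788 val 2.1403060231879296
slot edge 2.26956580059918
tab [ 0.40604495 -0.31598328  0.077     ] -0.17124715468259097 -0.017251616078506844
tab [ 0.397286   -0.29188965  0.077     ] -0.17389961843864782 0.008247139780942984
[ 0.55867939 -0.25608646  0.033     ]
```

The estimates now agree: origin (0.567,-0.2565), yaw ≈0.275, pin radius 49.7 mm and disc value ≈2.14. I'll push along the chord with the shut fingers' -x face, which already points almost along it.

```bash
python3 - <<'E'
from h import *
O=np.array([.567,-.2565]);y=.275
d=np.array([np.cos(-.2326),np.sin(-.2326)]);n=np.array([-d[1],d[0]])
a=np.array([.534,-.2937]);e=O+.05*np.array([np.cos(y-np.pi/2),np.sin(y-np.pi/2)])
L=lambda s,t:d*s+n*t
t=(a@n+e@n)/2-.003
st=L(a@d-.030,t);en=L(e@d-.0165,t);print('start',st,'end',en,'len',(en-st)@d)
go((*st,.055))
E
```

```text
start [ 0.50412896 -0.28965078] end [ 0.56381756 -0.30379027] len 0.06134047667111913
tcp [ 0.5544 -0.2787  0.2624] xyaw 2.911 dtool mm [ 46.6 -22.1 207.4] rows 3.561802499657659
```

```bash
python3 -m jog '[1,46,-22,20,0, 1,0,0,60,0, 1,0,0,40,0, 1,0,0,0,0, 1,0,0,0,0]'
python3 - <<'E'
from h import *
go((.5041,-.2897,.055))
im=read_camera('wrist');save(im,'w3.png')
E
```

```text
time: 3.5
tool_pos: [0.5058, -0.2912, 0.1444]
orientation: [0.363, 3.116, -0.003]
wrist_force: [0.1, 0.1, 0.9]
grip_width: -0.002
tcp [ 0.5058 -0.2912  0.1444] xyaw 2.91 dtool mm [ 2.4  1.2 89.4] rows 1.4905539850200478
```

View pics/w3.png

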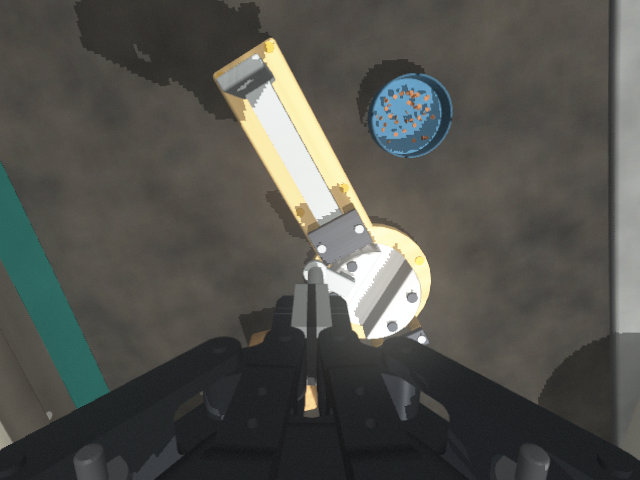

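The fingers are behind the pin, which is at about (315,268). I'll descend on the guide side.

```bash
python3 -m jog '[1,3,1,45,0, 1,0,0,30,0, 1,0,0,14,0, 1,0,0,0,0, 1,0,0,0,0]'
python3 - <<'E'
from h import *
go((.5638,-.3038,.055))
im=read_camera('wrist');save(im,'w4.png')
E
```

```text
time: 4.18
tool_pos: [0.5039, -0.29, 0.0547]
orientation: [0.363, 3.117, -0.003]
wrist_force: [-0.6, -0.6, 0.6]
grip_width: 0.002
tcp [ 0.5039 -0.29    0.0547] xyaw 2.91 dtool mm [-61.5   0.3  -0.1] rows 1.024712649202316
```

View pics/w4.png

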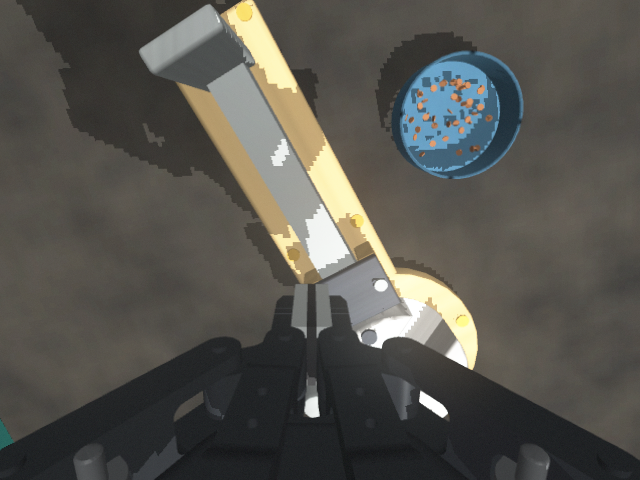

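The fingers are down over the guide's right edge, with the pin hidden just ahead of them. I'll push along the chord in two parts.

```bash
python3 -m jog '[1,-6,0,0,0, 1,-6,0,0,0, 1,-6,0,0,0, 1,-6,0,0,0, 1,-5,0,0,0, 1,0,0,0,0]'
python3 -m jog '[1,-5,0,0,0, 1,-5,0,0,0, 1,-5,0,0,0, 1,-5,0,0,0, 1,-5,0,0,0, 1,-4,0,0,0, 1,0,0,0,0, 1,0,0,0,0]'
python3 - <<'E'
from h import *
go((.5638,-.3038,.055))
for n in('top','scene'):
    im=read_camera(n);z=im[180:300,350:450] if n=='top' else im[245:365,350:450]
    save(cv2.resize(z,None,fx=5,fy=5,interpolation=2),n+'5.png')
E
```

```text
time: 4.97
tool_pos: [0.5306, -0.296, 0.0519]
orientation: [-0.363, -3.119, -0.0]
wrist_force: [-2.5, -0.9, 0.3]
grip_width: -0.0
time: 5.98
tool_pos: [0.5595, -0.3025, 0.0524]
orientation: [0.363, 3.119, -0.001]
wrist_force: [-0.4, 0.5, -0.6]
grip_width: -0.005
tcp [ 0.5595 -0.3025  0.0524] xyaw 2.91 dtool mm [-4.5 -0.3 -2.6] rows 0.08677440326742801
```

View pics/top5.png

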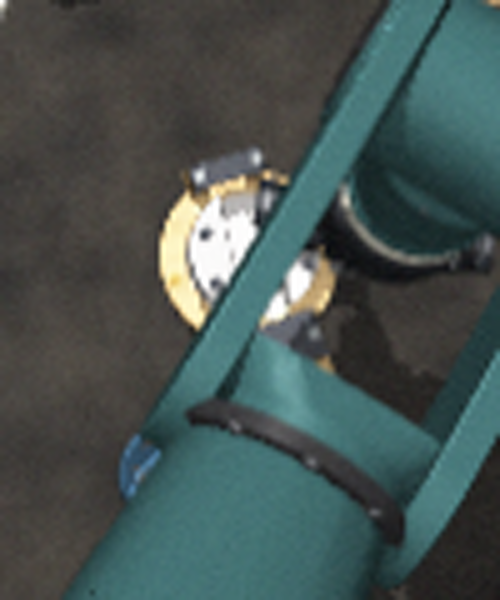

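View pics/scene5.png

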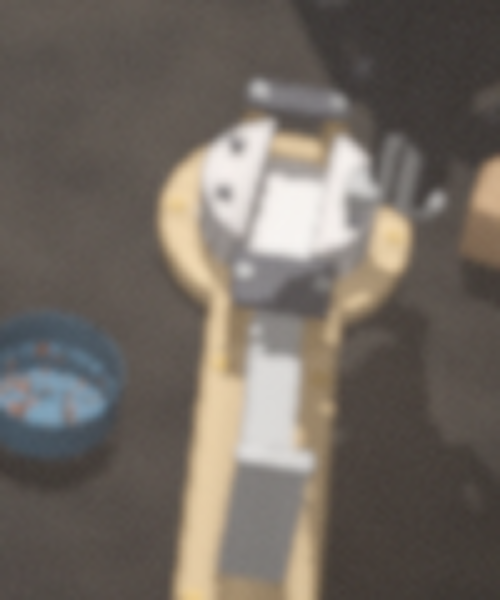

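The scene view shows the slot almost lined up, with its edges at about (275,123)–(247,222) and (337,130)–(323,240) in the zoom. I'll measure its angle.

```bash
python3 - <<'E'
from h import *
s=cam('scene')
S=lambda u,v,z:plane(s,350+u/5-.4,245+v/5-.4,z)[:2]
for a,b,z in[((275,123),(247,222),.033),((337,130),(325,240),.033),((250,92),(342,104),.036),((235,270),(330,270),.036),((212,310),(175,590),.011),((343,320),(322,590),.011)]:
    d=S(*a,z)-S(*b,z);print(np.arctan2(d[1],d[0]).round(3),np.linalg.norm(d).round(4),S(*a,z),S(*b,z))
g=(S(235,270,.036)+S(330,270,.036))/2;print(g)
E
```

```text
0.16 0.058 [ 0.59361374 -0.23909172] [ 0.53634284 -0.24831608]
0.256 0.0622 [ 0.60160621 -0.26300931] [ 0.54146405 -0.27874911]
1.867 0.0378 [ 0.60291288 -0.22439294] [ 0.61392508 -0.26050219]
2.051 0.0366 [ 0.50780725 -0.25373577] [ 0.52469067 -0.28617202]
0.272 0.1325 [ 0.50655085 -0.24774506] [ 0.3789673  -0.28339279]
0.275 0.1275 [ 0.52533521 -0.29502386] [ 0.40263254 -0.32958787]
[ 0.51624896 -0.26995389]
```

Yaw 0.273 is confirmed. The slot is still about 0.05–0.1 short, which matches the 4.5 mm left on the chord. I'll push 4 mm more, back off, rise and look.

```bash
python3 -m jog '[1,-2,0,0,0, 1,-2,0,0,0, 1,0,0,0,0, 1,0,0,0,0]'
python3 -m jog '[1,12,0,0,0, 1,10,0,-30,0, 1,0,0,-60,0, 1,0,0,-60,0, 1,-20,30,-40,0, 1,0,30,0,0, 1,0,0,0,0, 1,0,0,0,0]'
python3 - <<'E'
from h import *
im=read_camera('wrist');save(im,'w6.png')
np.savez('w6.npz',im=im,**dict(zip('KDtR',cam('wrist'))))
z=im[60:290,200:440];save(cv2.resize(z,None,fx=2.6,fy=2.6,interpolation=2),'w6z.png')
E
```

```text
time: 6.58
tool_pos: [0.5628, -0.3031, 0.0523]
orientation: [-0.363, -3.12, -0.0]
wrist_force: [-2.2, 2.4, 0.9]
grip_width: -0.0
time: 7.58
tool_pos: [0.5743, -0.2451, 0.2418]
orientation: [-0.364, -3.12, 0.001]
wrist_force: [-0.0, -0.4, -0.0]
grip_width: -0.002
```

View pics/w6.png

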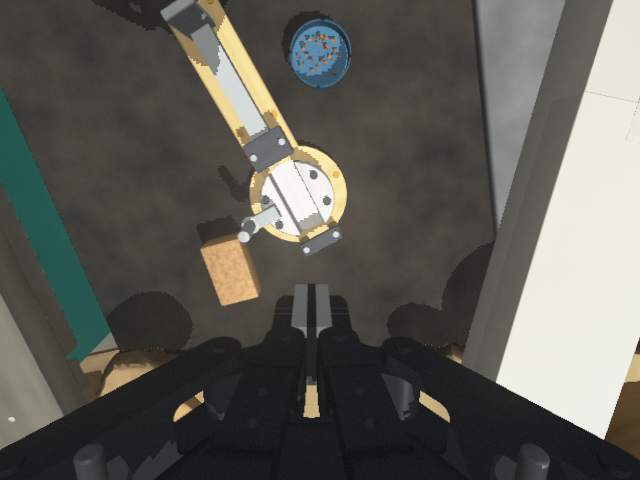

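View pics/w6z.png

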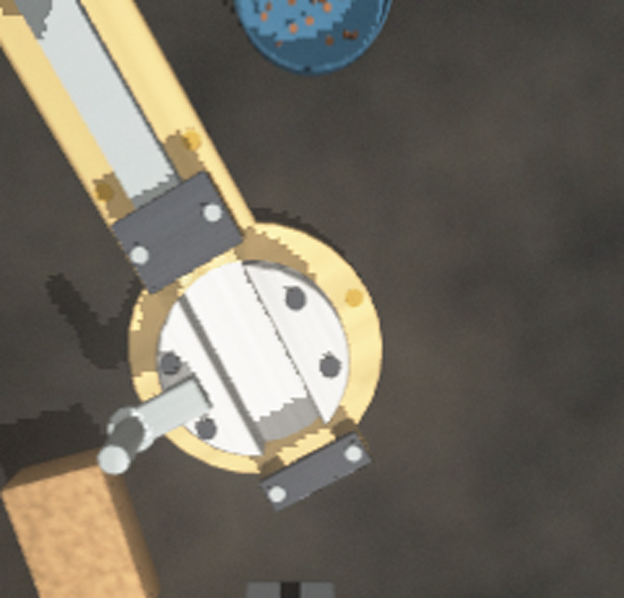

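```bash
python3 - <<'E'
from h import *
d=np.load('w6.npz');c=(d['K'],d['D'],d['t'],d['R'])
W=lambda u,v,z:plane(c,200+u/2.6-.3,60+v/2.6-.3,z)[:2]
A=lambda a,b,z:np.arctan2(*(W(*b,z)-W(*a,z))[::-1])
print('slotL',A((182,297),(262,455),.033),'slotR',A((243,265),(325,425),.033))
print('board',A((130,0),(250,222),.011),A((0,35),(110,230),.011),'bar',A((77,0),(178,180),.029),A((40,25),(130,200),.029))
G=np.mean([W(*p,.036) for p in[(112,222),(208,172),(243,240),(152,292)]],0);K=np.mean([W(*p,.036) for p in[(262,482),(355,433),(371,462),(278,510)]],0)
print(G,K,np.linalg.norm(K-G),'yaw',np.arctan2(*(K-G)[::-1]))
P=W(114,460,.081);O=G+(K-G)*54/101.5;v=P-O;print('O',O,'P',P,'r',np.linalg.norm(v),'val with yaw .272',(np.arctan2(v[1],v[0])-.272-np.pi/2)%6.283)
E
```

```text
slotL 0.21256178574005968 slotR 0.23625748958876885
board 0.2665330646095511 0.2502404929708033 bar 0.2713041974481426 0.21822825436257906
[ 0.51535666 -0.27011417] [ 0.61274603 -0.24275329] 0.10115981601461725 yaw 0.2738830014838233
O [ 0.56716972 -0.25555764] P [ 0.57939785 -0.30439203] r 0.05034207001552114 val with yaw .272 3.114762323911762
```

Disc ≈3.11, which is within about 0.03 of aligned. The scale also checks: guide–keeper 101.2 mm, pin radius 50.3 mm. Next I'll turn the tool to the bar's axis and go behind the tab.

```bash
python3 -m jog '[1,0,0,0,-0.168, 1,0,0,0,-0.168, 1,0,0,0,-0.168, 1,0,0,0,0, 1,0,0,0,0]'
python3 - <<'E'
from h import *
print(bot.sense()['q'][5]);go((.3725,-.3102,.15))
E
```

```text
time: 8.25
tool_pos: [0.5744, -0.2451, 0.2419]
orientation: [0.421, -3.113, -0.0]
wrist_force: [0.1, -0.5, -0.3]
grip_width: -0.002
-2.333760915546941
tcp [ 0.5744 -0.2451  0.2419] xyaw -2.873 dtool mm [211.9  -9.2  92. ] rows 3.852666226679451
```

Joint 6 would come within 0.04 of its limit there, so I'll give back 0.03 rad of turn.

```bash
python3 -m jog '[1,50,-2,0,0.03, 1,54,-2,20,0, 1,54,-2,30,0, 1,50,-2,30,0, 1,0,0,0,0, 1,0,0,0,0]'
python3 - <<'E'
from h import *
print(bot.sense()['q'][5]);go((.3725,-.3102,.045))
im=read_camera('wrist');save(im,'w7.png')
im=read_camera('scene');save(cv2.resize(im[245:395,340:480],None,fx=4,fy=4,interpolation=2),'s7.png')
E
```

```text
time: 9.0
tool_pos: [0.3835, -0.2961, 0.1631]
orientation: [0.354, -3.116, 0.012]
wrist_force: [0.1, 0.5, -0.2]
grip_width: 0.001
-2.5646768066828454
tcp [ 0.3835 -0.2961  0.1631] xyaw -2.916 dtool mm [ 13.1 -10.4 118.3] rows 1.9913542549326766
```

View pics/w7.png

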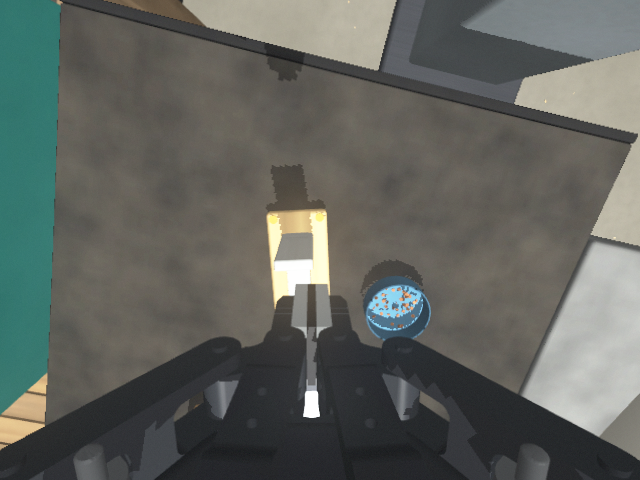

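View pics/s7.png

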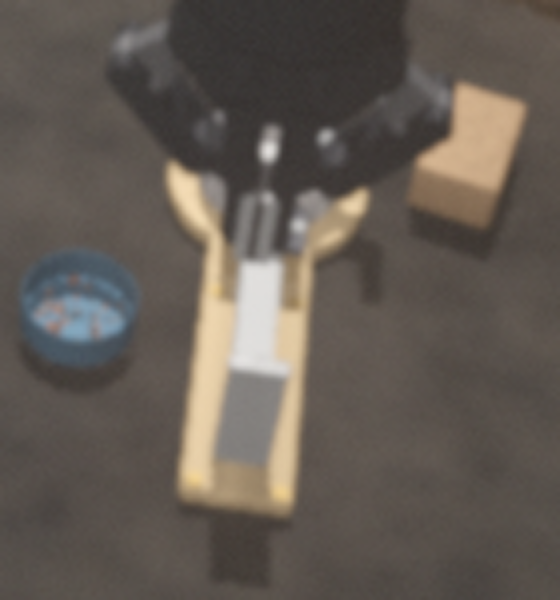

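The forward–back alignment was fine, but joint 6 is at -2.565, practically at its limit. I'll turn half round the other way, away from the limit, and push with the opposite face.

```bash
python3 -m jog '[1,0,0,-10,0.18, 1,0,0,0,0.18, 1,0,0,0,0.18, 1,0,0,0,0.18, 1,0,0,0,0.18, 1,0,0,0,0.18, 1,0,0,0,0.18, 1,0,0,0,0.18, 1,0,0,0,0.18]'
python3 -m jog '[1,0,0,0,0.18, 1,0,0,0,0.18, 1,0,0,0,0.18, 1,0,0,0,0.18, 1,0,0,0,0.18, 1,0,0,0,0.18, 1,0,0,0,0.18, 1,0,0,0,0.18, 1,0,0,0,0, 1,0,0,0,0]'
python3 - <<'E'
from h import *
print(bot.sense()['q'][5]);go((.3725,-.3102,.12))
E
```

```text
time: 10.22
tool_pos: [0.3848, -0.296, 0.1739]
orientation: [2.019, 2.403, -0.016]
wrist_force: [-0.2, -0.1, -0.8]
grip_width: 0.002
time: 11.48
tool_pos: [0.3838, -0.2957, 0.1729]
orientation: [3.096, 0.487, -0.011]
wrist_force: [-0.6, -0.0, -0.2]
grip_width: -0.004
0.4919866042377005
tcp [ 0.3838 -0.2957  0.1729] xyaw 0.312 dtool mm [-14.8  10.   53.1] rows 0.933671478044812
```

```bash
python3 -m jog '[1,0,0,0,0.038, 1,-16,9,0,0, 1,0,0,30,0, 1,0,0,0,0, 1,0,0,0,0]'
python3 - <<'E'
from h import *
go((.3725,-.3102,.045))
im=read_camera('wrist');save(im,'w8.png')
im=read_camera('scene');save(cv2.resize(im[245:395,340:480],None,fx=4,fy=4,interpolation=2),'s8.png')
E
```

```text
time: 12.1
tool_pos: [0.3701, -0.3088, 0.1432]
orientation: [3.106, 0.425, -0.011]
wrist_force: [-0.1, -0.0, 0.2]
grip_width: -0.001
tcp [ 0.3701 -0.3088  0.1432] xyaw 0.272 dtool mm [ 2.7  1.4 98.2] rows 1.636772931145868
```

View pics/w8.png

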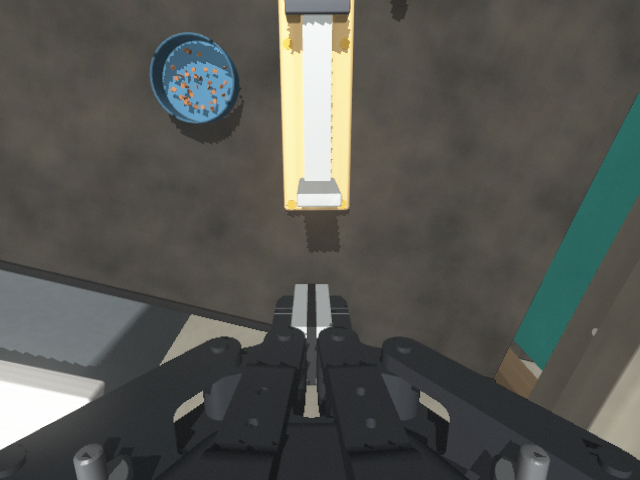

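View pics/s8.png

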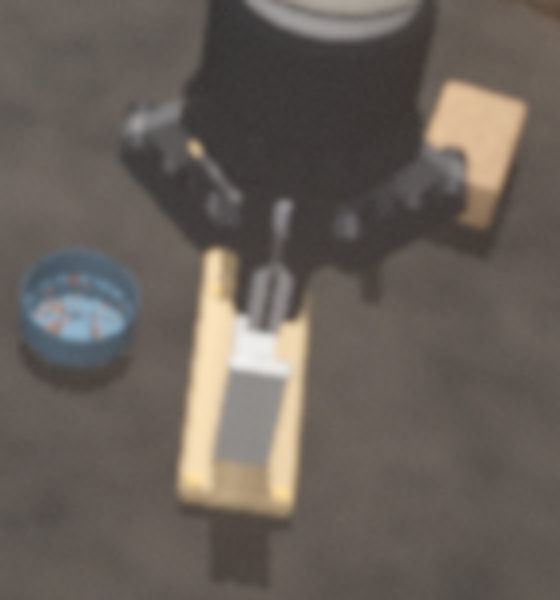

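The view is well aligned: the tab top is at (319,199) and the fingers at (312,300). I'll compute the tab offset in tool axes.

```bash
python3 - <<'E'
from h import *
c=cam('wrist');p,Q=tool()
for u,v,z in[(319,199,.077),(298,200,.077),(341,200,.077),(317,100,.029),(317,170,.029),(283,150,.011),(350,150,.011)]:
    P=plane(c,u,v,z);print(P.round(4),(Q.T@(P-p)*1000).round(1))
E
```

```text
[ 0.4031 -0.3042  0.077 ] [33.3  3.6 66.5]
[ 0.3993 -0.2928  0.077 ] [32.7 -8.4 66.5]
[ 0.4059 -0.3165  0.077 ] [32.7 16.1 66.6]
[ 0.4565 -0.2889  0.029 ] [ 89.3   2.8 114.1]
[ 0.4132 -0.3012  0.029 ] [ 44.2   3.  114.5]
[ 0.4184 -0.2745  0.011 ] [ 56.5 -21.3 132.2]
[ 0.4314 -0.3212  0.011 ] [ 56.5  27.1 132.5]
```

```bash
python3 -m jog '[1,0,3,45,0, 1,0,0,40,0, 1,0,0,13,0, 1,0,0,0,0, 1,10,0,0,0, 1,8,0,0,0, 1,6,0,0,0, 1,6,0,0,0, 1,0,0,0,0]'
python3 -m jog '[1,8,0,0,0, 1,8,0,0,0, 1,8,0,0,0, 1,0,0,0,0]'
python3 - <<'E'
from h import *
O=np.array([.5672,-.2556]);y=.274
p,_=tool();print('jig x',(p[:2]-O)@[np.cos(y),np.sin(y)],(p[:2]-O)@[-np.sin(y),np.cos(y)])
im=read_camera('scene');save(cv2.resize(im[245:395,340:480],None,fx=4,fy=4,interpolation=2),'s9.png')
im=read_camera('wrist');save(im,'w9.png')
E
```

```text
time: 13.32
tool_pos: [0.3996, -0.3039, 0.0442]
orientation: [3.107, 0.424, -0.01]
wrist_force: [-0.1, 0.0, 0.1]
grip_width: -0.001
time: 13.82
tool_pos: [0.4229, -0.2974, 0.0438]
orientation: [3.107, 0.424, -0.01]
wrist_force: [-0.5, 0.8, 0.8]
grip_width: -0.003
jig x -0.15018791814013926 -0.0011665674488447395
```

View pics/w9.png

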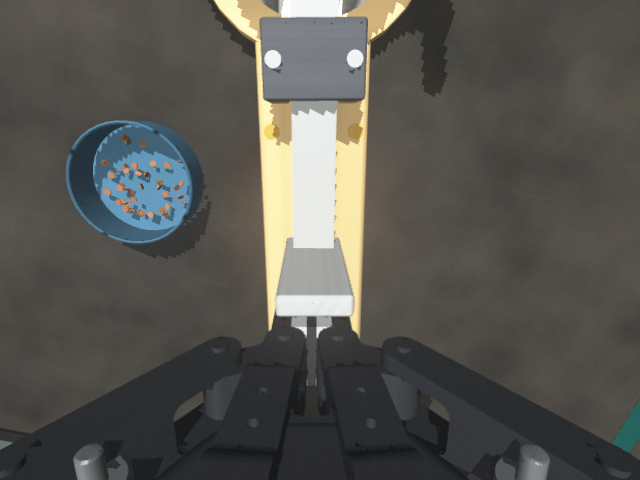

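The finger is pushing squarely behind the tab, which is at (314,303), and the bar is running freely. I'll continue.

```bash
python3 -m jog '[1,7,0,0,0, 1,7,0,0,0, 1,7,0,0,0, 1,7,0,0,0, 1,7,0,0,0, 1,7,0,0,0, 1,0,0,0,0]'
python3 -m jog '[1,5,0,0,0, 1,5,0,0,0, 1,4,0,0,0, 1,3,0,0,0, 1,0,0,0,0, 1,0,0,0,0]'
python3 - <<'E'
from h import *
O=np.array([.5672,-.2556]);y=.274
p,_=tool();print('jig x',(p[:2]-O)@[np.cos(y),np.sin(y)],(p[:2]-O)@[-np.sin(y),np.cos(y)])
im=read_camera('wrist');save(im,'w10.png')
E
```

```text
time: 14.8
tool_pos: [0.4633, -0.2863, 0.0436]
orientation: [3.107, 0.424, -0.01]
wrist_force: [0.7, -0.4, 0.1]
grip_width: 0.003
time: 15.55
tool_pos: [0.4791, -0.2818, 0.0433]
orientation: [3.107, 0.423, -0.011]
wrist_force: [-1.2, -0.1, 0.0]
grip_width: 0.001
jig x -0.0918621943281997 -0.0013835006683245894
```

View pics/w10.png

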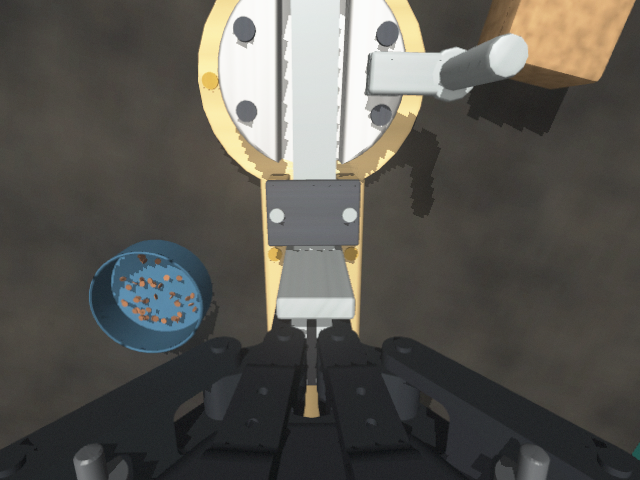

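The bar is through the slot and the tab's foot at (313,250) is nearly at the guide. The last few millimetres go in small steps while I watch the force.

```bash
for i in 1; do :; done; python3 -m jog '[1,2,0,0,0, 1,1,0,0,0, 1,1,0,0,0, 1,0,0,0,0, 1,0,0,0,0]'
python3 -m jog '[1,1,0,0,0, 1,1,0,0,0, 1,0,0,0,0, 1,0,0,0,0]'
```

```text
time: 16.23
tool_pos: [0.4826, -0.2809, 0.0433]
orientation: [3.107, 0.423, -0.012]
wrist_force: [-1.0, -1.1, -0.8]
grip_width: -0.004
time: 16.73
tool_pos: [0.4827, -0.2808, 0.0433]
orientation: [3.107, 0.423, -0.018]
wrist_force: [-6.6, -2.1, 1.9]
grip_width: 0.001
```

The finger stopped (0.1 mm moved for 2 mm commanded) and the force rose to 7 N, so the tab is against the guide. One more firm millimetre, then I'll back off straight, rise and look.

```bash
python3 -m jog '[1,1,0,0,0, 1,1,0,0,0, 1,0,0,0,0, 1,0,0,0,0]'
python3 -m jog '[1,-10,0,0,0, 1,-20,0,0,0, 1,0,0,-50,0, 1,0,0,-60,0, 1,0,0,-60,0, 1,0,0,-30,0, 1,0,0,0,0, 1,0,0,0,0]'
python3 - <<'E'
from h import *
im=read_camera('wrist');save(im,'w11.png')
im=read_camera('scene');save(im,'s11f.png');save(cv2.resize(im[245:395,340:480],None,fx=4,fy=4,interpolation=2),'s11.png')
np.savez('w11.npz',im=im,**dict(zip('KDtR',cam('wrist'))))
E
```

```text
time: 17.23
tool_pos: [0.4827, -0.2808, 0.0433]
orientation: [3.107, 0.422, -0.025]
wrist_force: [-12.2, -4.0, 6.5]
grip_width: 0.0
time: 18.23
tool_pos: [0.4581, -0.2862, 0.242]
orientation: [3.108, 0.423, -0.014]
wrist_force: [-0.6, 0.5, -0.8]
grip_width: 0.001
```

View pics/w11.png

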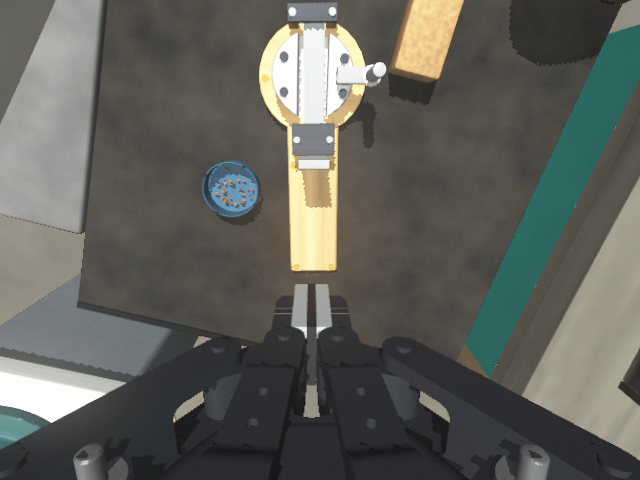

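View pics/s11.png

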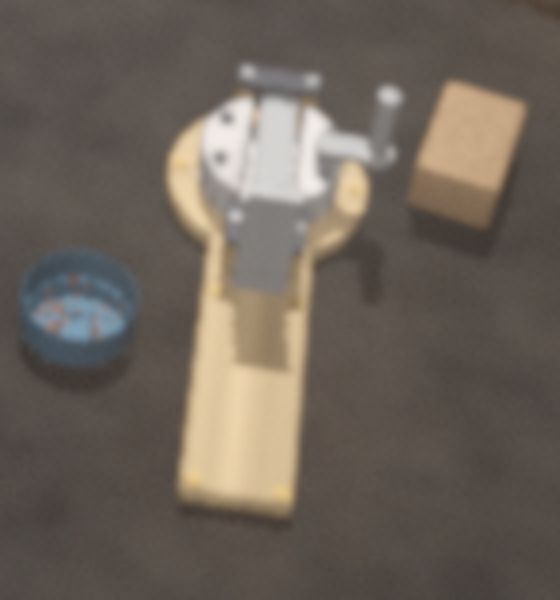

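The tab at (314,164) stands at the guide, the bar fills the slot and enters the keeper at (312,12), and the tin and block are where they were. A last numeric check, then I'll hand in.

```bash
python3 - <<'E'
from h import *
d=np.load('w11.npz');c=(d['K'],d['D'],d['t'],d['R'])
O=np.array([.5672,-.2556]);y=.274
p=plane(c,314,164,.077)[:2]-O;print('tab jig x',p@[np.cos(y),np.sin(y)],p@[-np.sin(y),np.cos(y)])
p=plane(c,376,70,.081)[:2]-O;print('pin r',np.linalg.norm(p),'val',(np.arctan2(p[1],p[0])-y-np.pi/2)%6.2832)
s=bot.sense();print(s['time'],s['qd'].round(3),s['wrist_force'].round(2));bot.hand_in()
E
```

```text
tab jig x -0.0716781233147273 -0.00131731911753874
pin r 0.04764267947687063 val 3.0916999388708253
18.325 [ 0.003  0.007 -0.005 -0.001  0.002  0.001] [ 0.14  0.85 -0.28]
the job is handed in; nothing more can be done
```

The jig is locked and handed in at 18.3 s of the 51 s allowed. I turned the disc counter-clockwise from about 2.14 to about 3.1 by pushing its pin with the shut fingers. I then pushed the bar by its tab through the slot until it stopped against the guide, with wrist readings of up to about 15 N.

**Bar:** the last check puts the tab at x = -71.7 mm in the jig's frame (home is -72), and the pictures show the nose in the keeper.

**Disc:** the last reading was about 3.09. It is less certain than the earlier 3.11, because that view put the pin at radius 47.6 mm instead of 50. Either way it is within 0.05 of aligned, and the bar ran through freely.

**Surroundings:** the tin and block look unmoved in the pictures. I did not re-check the things on the left part of the table, but the arm only crossed well above it. The arm ended about 24 cm above the table, touching nothing.

**Near miss:** on the first approach to the bar, joint 6 came to -2.565, just short of its -2.57 limit. I turned the gripper half round and pushed the bar with the opposite face.

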